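# Set the bake timer to the red line and start it

### The arm

A 6-joint arm with a two-finger parallel gripper is mounted at the origin on the work surface; the furniture and walls round the work are solid. World frame = base frame: x ahead of the robot, y to its left, z up, the work surface at z = 0. Lengths are in m, angles in degrees, forces in N, time in s.
With the tool pointing down it reaches from about 0.4 to 0.825 m from the base axis. Payload 7 kg.
Tool frame: the origin (TCP) lies on the centre line of the jaws, within the pads' length; the fingertips stand 19 mm ahead of it and the grasp point (between the pads) is the TCP; z points along the fingers, y is the line along which they close (so a half turn about z gives the same grasp; the last joint's range is limited). The gripper opens to 88 mm and grips with 3 to 60 N. Pads are 19 mm wide; open, the fingers measure 130 mm over their backs; the gripper's body (78 mm by 193 mm) begins 47 mm behind the grasp point.
Start: joints at [88.7, 20.546, 0.682, 0, -70.136, -16.507], TCP at [0.206, 0.643, 0.246] pointing down, gripper open.
Joint ranges: [-176.03, 176.03], [-82.01, 121.73], [-58.28, 71.71], [-173.87, 95.51], [-174.79, -0.11], [-173.66, 173.66]. Speed limits (degrees/s): [136.94, 136.94, 172.46, 180, 180, 180].

### API

Orientations are given as [roll, pitch, yaw] about the fixed x, y, z axes, in that order (R = Rz(yaw) Ry(pitch) Rx(roll)).
In Python, from plant import * gives the robot as it stands. The module is installed in compiled form; this text tells all that it offers.
- The arm moves only by the tool play_rows, never from a script. Its argument "deltas" is a list of rows, each a list of 6 numbers: the shift along the world's x, y, z scaled (see below), then the turn, a rotation vector about the world's x, y, z scaled (see below). A call has 1 to 10 rows; each row shifts and turns the commanded pose from where the row before left it; what a row does not reach is not made up. The controller multiplies each number of a shift by 800 mm and each number of a turn by 180 degrees. A row lasts 1/10 s, in which the tool goes at most 50 mm and 8.59 degrees, less where a joint would pass 70% of its speed; a pose out of reach is approached as far as the arm can. A call with a number of a shift or a turn outside -1 to 1 is refused whole. A call with a gripper value outside its range is refused whole. "gripper" is the gripper command: -1 is shut, 1 is fully open, values between are in proportion, set as the call begins (left out, the last holds). The fingers move at their own pace and stop on an object; the grip force is fixed at half the most. Time passes only in rows, so rows that do not move let the fingers close. It gives the time, the measured TCP pose, the force, the opening and the grip force at its end, in the units of the state.
- get_obs(): the state, without advancing time (a new reading comes with each control period).
- snapshot(name): name is "scene" or "top" or "wrist"; returns (picture, depth): 400x640x3 uint8, blue, green, red; 400x640 float32, m along the optical axis (not along the pixel's ray), 0 where there is no reading.
- camera_model(name): a dict with "fx", "fy", "cx", "cy" (pixels), "world_to_cam" (4x4, takes a point from world to camera coordinates). Camera axes: x right, y down, z forward; pixel columns grow to the right and rows downward; lengths in m; the calibration is good to about 2 mm. A picture is of the moment at which its call begins: read the wrist's pose just before it. camera_model takes no time and is no camera call; for the wrist camera it gives the pose at the moment of the call.
- close_job(): hands the job in; it is judged then, once.
The state is a dict: "clock": time; "joint_pos": joint angles; "qvel": joint speeds; "tau": joint torques, N m; "tool_pos": TCP position; "orientation": TCP orientation; "force": force on the tool from outside, world axes, zero at the start; "moment": the same for the moment, N m; "opening": finger opening in m; "gripper_force": force on a finger pad.
Only numpy, scipy, OpenCV 4.12 (cv2) and the standard library are available. Lean on these libraries where they do the work, as an engineer would, in place of code of your own. Each camera call takes 0.05 s, during which the arm holds its last target. There are 200 camera calls.

### The job

Set the bake timer for the next batch: push the upright fin on its dial round with the fingertips, without pinching it, until the dial's white index line meets the long red line on the scale ring, and then press the green start button right down and let it come up again. Do not press start before the dial is set, leave the scale ring as it is, and do not lift or shift anything else on the counter.

Things in the scene. Friction and masses are not known exactly. Their poses are not given: they have to be found in the camera images.
- dial_axis (a point): Centre of the dial's black face (112 mm diameter) on its upright axis, 50 mm above the worktop. The dial is on the left part of a grey timer with a blue face (155 mm deep, 250 mm long, 40 mm high, fixed to the worktop), the green start button on its right part. x points away from the robot across the timer, y along the timer, away from the button; the timer is yawed up to 0.25 rad.
- index_mark (a point): Outer end of the dial's white index line, on the dial's rim 57 mm from the axis, at the height of the dial's face. The same 4 to 5 mm wide white line runs inward through the middle of the fin, so mark and fin lie in the same direction from the axis. Turns with the dial.
- target_line (a point): Inner end of the one red line on the white scale ring round the dial, 57 mm from the axis, at the height of the dial's face. The red line is 6 mm wide and 15 mm long; the other scale lines are thin and black, 15 degrees apart. The lines meet when this point and index_mark coincide.
- fin_centre (a point): Centre of the upright fin pushed to turn the dial: 34 mm long (14 to 48 mm from the axis), 16 mm thick, 28 mm high above the dial's face, top 78 mm above the worktop; this point is 31 mm from the axis, 64 mm up. Black, white index line along its middle. Push its clockwise side to turn the dial counterclockwise, vice versa. The face beside it is free but for a 6 mm high screw head at the centre.
- dial (a joint): Angle of the dial, rad, counterclockwise positive seen from above; 0: the index line points along dial_axis's -x (toward the robot), negative to the left, positive to the right of it. Stops at -1.55 and 2.35: it turns only by the robot's side, not through the far side. About 0.1 N m of friction (2.5 N at 40 mm from the axis) keeps it where it is left; no spring, no clicks.
- scale_ring (a joint): Angle of the red line, rad, measured as for the dial: the lines meet when both are equal; always larger than the dial's starting angle. The ring (148 mm diameter, its top 45 mm above the worktop) is very stiff and is to be left as found.
- start (a joint): Travel of the green start button, m: 0 up, 0.005 fully down. A spring brings it back up; fully down takes about 4 N.
- start_top (a point): Middle of the top of the green start button (30 mm diameter, 57 mm above the worktop, standing 5 mm proud of its black collar of 46 mm diameter), pressed straight down; it is 138 mm from the dial's axis. A glass display case 0.4 m high with a black frame stands just behind the timer, its front at about x = 0.63: keep hand and wrist short of it.
- green_cup: small green and white espresso cup, 65x91x55 mm, beside the timer's left end (seen from the robot), loose, a bystander; origin at the centre of its underside.
- jam: jam jar with a green lid, 62 mm diameter, 86 mm high, beside the timer's right end, near the start button, loose, a bystander; origin at the centre of its underside.
- honey: honey jar with a red lid, 65 mm diameter, 100 mm high, at the right edge, beyond the timer, loose, a bystander; origin at the centre of its underside.
- slab: small slab of focaccia, 64x118x49 mm, to the right of the timer, loose, a bystander; origin at the centre of its underside.
- lids: stack of white cup lids, 80 mm diameter, 34 mm high, to the left of the timer, loose, a bystander; origin at the centre of its underside.

How it is judged (in metres and radians):
On the way, in this order (a step that is already met when the one before it is completed fails the run):
1. the dial is set: its index line meets the red line and the dial is at rest (horizontal distance between index_mark and target_line below 0.0055 m and velocity of joint dial between -0.05 and 0.05 rad/s), for 0.3 s.
2. the start button is pressed right down, with the dial set (value of joint start above 0.004 m and horizontal distance between index_mark and target_line below 0.0055 m), for 0.05 s.
At the end, for the whole second after the job is handed in: The outer end of the dial's index line is within 5.5 mm of the inner end of the red line (about 5.5 degrees), the start button was pressed at least 4 mm down after that and is up again (within 1.5 mm), the scale ring is where it was (3 mm), and every bystander is where it was (10 mm) (horizontal distance between index_mark and target_line below 0.0055 m and value of joint start below 0.0015 m and distance of target_line from where it was at the start of the episode below 0.003 m and distance of each of green_cup, jam, honey, slab, lids from where it was at the start of the episode below 0.01 m); the robot touches nothing.
It fails at once if the fin is pinched: both of its sides are pressed at once (contact force between the fingers and dial_c0 above 1 N and contact force between the fingers and dial_c1 above 1 N).
It fails at once if start is pressed (more than 2.5 mm) while the dial is not set (value of joint start above 0.0025 m and horizontal distance between index_mark and target_line above 0.007 m).
It fails at once if the scale ring is turned (distance of target_line from where it was at the start of the episode above 0.003 m).
It fails at once if a bystander is lifted, shifted or knocked over (distance of any of green_cup, jam, honey, slab, lids from where it was at the start of the episode above 0.01 m).
It also fails if it takes over 58 s, if anything falls off the work surface, if the arm or the gripper's body presses on something with over 40 N, if the wrist force passes 120 N, or if a joint passes its speed limit or range.

## Working session

There is one attempt and no reset: what is moved stays moved. The work goes in short steps, Python scripts to look and compute and a tool call to move; the robot and the scene stay as the last step left them, time stands still between calls to the robot, and variables do not carry over. Pictures are saved under pics/ and viewed, at most 10 in all, crops included, and the job is handed in when it is done.

Besides the shell and the picture viewer there is one more tool, called after "Call:" in YAML: its name, and indented under it one key for each argument. play_rows: Moves the arm, as the interface text tells. Its arguments: {"type":"object","properties":{"deltas":{"type":"array","items":{"type":"array","items":{"type":"number","minimum":-1,"maximum":1}}},"gripper":{"type":"number"}},"required":["deltas"]}

```bash
mkdir -p pics; python3 - <<'E'
from plant import *
import cv2,numpy as np
o=get_obs();print({k:np.round(v,3).tolist() for k,v in o.items()})
for n in("top","scene"):
    p,d=snapshot(n);cv2.imwrite(f"pics/{n}0.png",p);np.save(f"pics/{n}d.npy",d)
    m=camera_model(n);print(n,m["fx"],m["cx"],m["cy"],np.round(m["world_to_cam"],3).tolist())
E
```

```text
{'clock': 0.0, 'joint_pos': [88.701, 20.59, 0.633, -0.019, -70.135, -16.505], 'qvel': [-0.006, -0.026, 0.03, -0.052, -0.043, 0.049], 'tau': [-0.0, -58.272, 29.305, 6.997, 0.007, -0.0], 'tool_pos': [0.206, 0.642, 0.245], 'orientation': [179.907, -0.009, -17.811], 'force': [-0.84, -0.93, 0.349], 'moment': [0.034, -0.018, 0.013], 'gripper_force': 0.0, 'opening': 0.088}
top 475.87948631290243 321.8494722433074 196.03781258778412 [[-0.093, -0.996, -0.003, 0.013], [-0.972, 0.092, -0.218, 0.507], [0.217, -0.017, -0.976, 1.246], [0.0, 0.0, 0.0, 1.0]]
scene 518.2189554202051 327.02534213130116 199.91455084426013 [[0.84, -0.542, 0.0, -0.427], [-0.347, -0.538, -0.768, 0.224], [0.417, 0.645, -0.64, 1.192], [0.0, 0.0, 0.0, 1.0]]
```

View pics/top0.png

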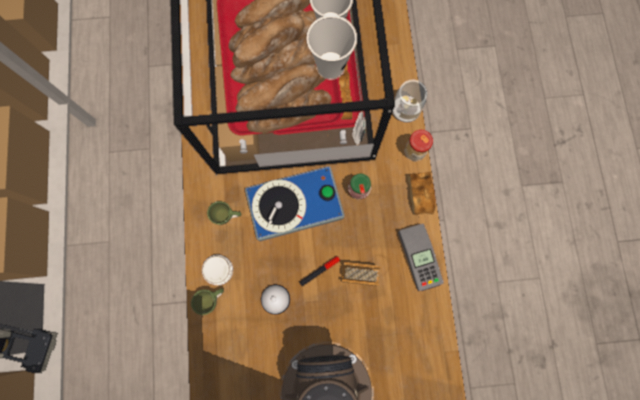

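The top view shows the timer at about (295,203), with the dial at (278,205), the green button at (327,192) and the red line near (302,217). The fin points to the lower left, near (271,220). Next I'll measure these.

```bash
cat > h.py <<'E'
from plant import *
import cv2,numpy as np
def ray(m,u,v,z):
    T=np.array(m["world_to_cam"]);R=T[:3,:3];c=-R.T@T[:3,3]
    d=R.T@np.array([(u-m["cx"])/m["fx"],(v-m["cy"])/m["fy"],1.]);return c+d*(z-c[2])/d[2]
def blobs(mask,a0):
    n,l,s,c=cv2.connectedComponentsWithStats(mask.astype(np.uint8));return [(int(s[i,4]),c[i],s[i,:4]) for i in range(1,n) if s[i,4]>=a0]
E
python3 - <<'E'
from h import *
p=cv2.imread("pics/top0.png");m=camera_model("top")
h=cv2.cvtColor(p,cv2.COLOR_BGR2HSV);H,S,V=cv2.split(h)
roi=np.zeros(H.shape,bool);roi[165:245,240:350]=1
for n,mk,z,a in(("red",((H<8)|(H>172))&(S>110),.045,3),("green",(H>45)&(H<85)&(S>120)&(V>70),.057,8),("blue",(H>100)&(H<125)&(S>120),.04,100)):
    for A,c,b in blobs(mk&roi,a): print(n,A,c.round(1),b,ray(m,*c,z).round(4))
mk=((H>100)&(H<125)&(S>120)&roi).astype(np.uint8)
c=max(cv2.findContours(mk,0,2)[0],key=cv2.contourArea);r=cv2.minAreaRect(c);print([ray(m,*q,.04)[:2].round(3) for q in cv2.boxPoints(r)])
dark=((V<60)&roi);
for A,c,b in blobs(dark,100): print("dark",A,c,b,ray(m,*(b[:2]+b[2:]/2-.5),.05).round(4))
cv2.imwrite("pics/c.png",cv2.resize(p[165:245,240:350],None,fx=7,fy=7,interpolation=cv2.INTER_CUBIC))
E
```

```text
red 10 [299.  216.3] [297 215   5   4] [0.4579 0.0326 0.045 ]
green 108 [327.  191.4] [322 186  11  12] [ 0.5175 -0.0499  0.057 ]
blue 1486 [316.5 196.5] [286 168  56  59] [ 0.5099 -0.02    0.04  ]
[array([0.569, 0.064]), array([ 0.59 , -0.063]), array([ 0.452, -0.083]), array([0.432, 0.04 ])]
dark 205 [262.30731707 167.05365854] [240 165  65   6] [0.6016 0.0959 0.05  ]
dark 959 [278.91032325 204.45672576] [260 187  38  37] [0.4936 0.0857 0.05  ]
```

View pics/c.png

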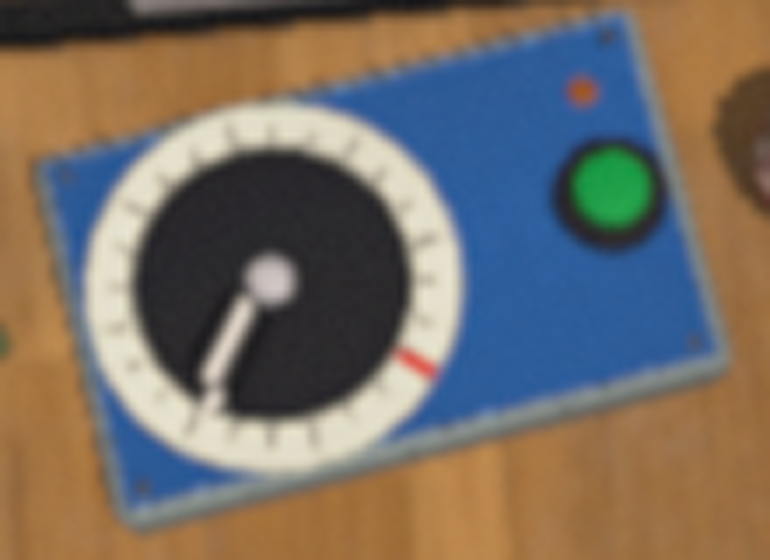

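The crop shows the hub at (270,283), the index line pointing to (213,408) and the red line at (415,363). That puts the dial axis near (0.494, 0.086), the yaw near 10°, and the turn at about +85° counterclockwise. I'll go above the fin's clockwise side with the gripper shut.

Call:
play_rows:
  deltas:
    - [0.028,-0.054,0,0,0,-0.0464]
    - [0.028,-0.054,0,0,0,-0.0464]
    - [0.028,-0.054,0,0,0,-0.0464]
    - [0.028,-0.054,0,0,0,-0.0464]
    - [0.028,-0.054,0,0,0,-0.0464]
    - [0.028,-0.054,0,0,0,-0.0464]
    - [0.028,-0.054,0,0,0,-0.0464]
    - [0.028,-0.054,0,0,0,-0.0464]
    - [0.028,-0.054,0,0,0,-0.0464]
    - [0.028,-0.054,0,0,0,-0.0464]
  gripper: -1

```text
clock: 1.1
tool_pos: [0.4307, 0.2087, 0.2456]
orientation: [-180.0, 0.0, -101.6]
force: [2.1, 0.6, -0.1]
opening: 0.0134
gripper_force: 0.0
```

Call:
play_rows:
  deltas:
    - [0.028,-0.054,0,0,0,-0.0464]
    - [0.028,-0.054,0,0,0,-0.0464]
    - [0,0,0,0,0,0]
    - [0,0,0,0,0,0]

```text
clock: 1.5
tool_pos: [0.4754, 0.1229, 0.2452]
orientation: [180.0, -0.0, -118.2]
force: [0.4, 1.2, -0.3]
opening: 0.0001
gripper_force: 0.0
```

```bash
python3 - <<'E'
from h import *
o=get_obs();print(o["clock"],o["tool_pos"],o["orientation"],o["joint_pos"],o["force"],o["opening"])
m=camera_model("wrist");p,d=snapshot("wrist");cv2.imwrite("pics/w1.png",p);np.save("pics/w1.npy",np.array([m],dtype=object),allow_pickle=True)
p,d=snapshot("top");cv2.imwrite("pics/t1.png",p)
E
```

```text
1.5 [0.47540324 0.12286548 0.24520328] [ 1.79973359e+02 -3.08500560e-02 -1.18183586e+02] [ 3.74741611e+01  3.03385432e+00 -2.18772862e+01 -1.27378246e-02
 -6.51279485e+01 -6.56523930e+01] [ 0.35536847  1.20519512 -0.26318995] 5.269613214741397e-05
```

View pics/w1.png

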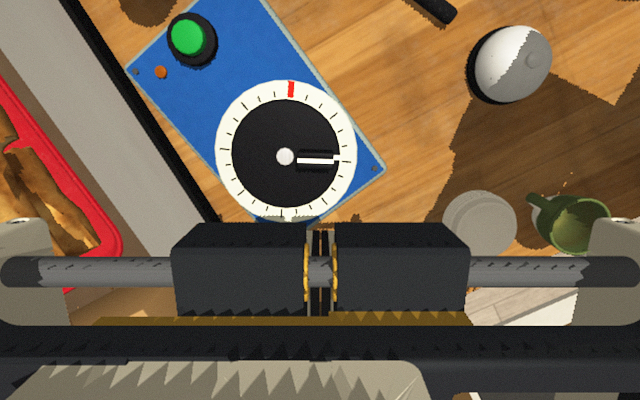

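The wrist view shows the hub at (285,156), the index line ending at (340,158), the red line at (291,89), and the button at (188,37). I'll measure from it.

```bash
cat >> h.py <<'E'
def meas(m,p,near=(.494,.086)):
    H,S,V=cv2.split(cv2.cvtColor(p,cv2.COLOR_BGR2HSV));out={}
    vv,uu=np.mgrid[:400,:640]
    T=np.array(m["world_to_cam"]);R=T[:3,:3];c=-R.T@T[:3,3]
    d=np.stack([(uu-m["cx"])/m["fx"],(vv-m["cy"])/m["fy"],np.ones(uu.shape)],-1)@R
    P=lambda z:c+d*((z-c[2])/d[...,2])[...,None]
    rr=lambda z,a=near:np.hypot(P(z)[...,0]-a[0],P(z)[...,1]-a[1])
    # ring outer edge -> axis
    ring=(((S<80)&(V>130))|(V<60)|(((H<8)|(H>172))&(S>120)))&(rr(.045)<.09)
    b=(H>100)&(H<125)&(S>120)
    red=((H<8)|(H>172))&(S>120)&(rr(.045)<.078)&(rr(.045)>.05)
    A=[(a,cc,ray(m,*cc,.045)) for a,cc,_ in blobs(red,3)];out["red"]=[(x[0],x[2][:2].round(4)) for x in A]
    g=(H>45)&(H<85)&(S>120)&(V>60)&(rr(.057)<.17)&(rr(.057)>.11)
    out["green"]=[(a,ray(m,*cc,.057)[:2].round(4)) for a,cc,_ in blobs(g,30)]
    return out,P,rr,H,S,V
E
python3 - <<'E'
from h import *
m=np.load("pics/w1.npy",allow_pickle=True)[0];p=cv2.imread("pics/w1.png")
o,P,rr,H,S,V=meas(m,p);print(o)
dark=((V<60)&(rr(.05)<.064)).astype(np.uint8)
c=max(cv2.findContours(dark,0,1)[0],key=cv2.contourArea);c=cv2.convexHull(c)[:,0]
w=np.array([ray(m,*q,.05)[:2] for q in c]);A=np.c_[2*w,np.ones(len(w))];s=np.linalg.lstsq(A,(w**2).sum(1),rcond=None)[0];print("axis",s[:2],np.sqrt(s[2]+s[0]**2+s[1]**2))
for n,u,v,z in(("hub",285,156,.056),("index end",341,158,.05),("red in",291,97,.045),("red out",291,82,.045)):
    q=ray(m,u,v,z);e=q[:2]-s[:2];print(n,q.round(4),np.hypot(*e).round(4),np.degrees(np.arctan2(e[1],e[0])).round(1)%360)
wh=(S<60)&(V>170)&(rr(.078,s[:2])<.044)&(rr(.078,s[:2])>.02)
for a,cc,b in blobs(wh,5):
    e=ray(m,*cc,.078)[:2]-s[:2];print("fin line",a,cc,np.hypot(*e),np.degrees(np.arctan2(e[1],e[0]))%360)
E
```

```text
{'red': [(90, array([0.4608, 0.0317]))], 'green': [(1004, array([ 0.5203, -0.0504]))]}
axis [0.49680936 0.08543489] 0.054536622366908885
hub [0.4964 0.0856 0.056 ] 0.0004 156.1
index end [0.4481 0.1147 0.05  ] 0.0568 149.0
red in [0.4641 0.0385 0.045 ] 0.0572 235.1
red out [0.4572 0.0263 0.045 ] 0.0711 236.2
fin line 134 [316.38059701 160.64925373] 0.031990412141152266 149.51598027561283
```

Call:
play_rows:
  deltas:
    - [0.0071,0.0085,-0.052,0,0,-0.0139]
    - [0,0,-0.052,0,0,0]
    - [0,0,-0.052,0,0,0]
    - [0,0,-0.052,0,0,0]
    - [0,0,0,0,0,0]

```text
clock: 2.1
tool_pos: [0.4772, 0.1304, 0.0747]
orientation: [179.7, -0.5, -120.4]
force: [-0.5, 0.5, -0.5]
opening: 0.0005
gripper_force: 0.0
```

```bash
cat >> h.py <<'E'
AX=np.array([.4967,.0855])
def arc(th0,th1,n,t,r=.036,cur=None):
    cur=np.array(get_obs()["tool_pos"][:2]) if cur is None else cur
    for th in np.linspace(th0,th1,n):
        a=np.radians(th);e=np.array([np.cos(a),np.sin(a)]);q=AX+r*e+t*np.array([-e[1],e[0]])
        print(round(th,1),((q-cur)/.8).round(4));cur=q
    print("turn/row",(th1-th0)/(n-1)/180 if n>1 else 0)
E
python3 -c "
from h import *
o=get_obs();print(o['tool_pos'],o['orientation'],o['force'])
arc(149.3,229.3,17,-.0175)"
```

```text
[0.47723395 0.13043453 0.07468323] [ 179.74837327   -0.48544815 -120.40218642] [-0.50681333  0.46056612 -0.46316097]
149.3 [-0.0032 -0.0144]
154.3 [-0.0035 -0.0026]
159.3 [-0.0033 -0.0029]
164.3 [-0.003  -0.0031]
169.3 [-0.0028 -0.0034]
174.3 [-0.0024 -0.0036]
179.3 [-0.0021 -0.0038]
184.3 [-0.0018 -0.004 ]
189.3 [-0.0014 -0.0041]
194.3 [-0.0011 -0.0042]
199.3 [-0.0007 -0.0043]
204.3 [-0.0003 -0.0044]
209.3 [ 0.0001 -0.0044]
214.3 [ 0.0004 -0.0043]
219.3 [ 0.0008 -0.0043]
224.3 [ 0.0012 -0.0042]
229.3 [ 0.0016 -0.0041]
turn/row 0.027777777777777776
```

Call:
play_rows:
  deltas:
    - [0,0,0,0,0,0]
    - [0,0,0,0,0,0]
    - [0,0,0,0,0,0]

```text
clock: 2.4
tool_pos: [0.4821, 0.1322, 0.0814]
orientation: [-179.9, 0.2, -120.5]
force: [-0.5, -0.1, 0.3]
opening: 0.0006
gripper_force: 0.0
```

```bash
python3 -c "
from h import *
o=get_obs();print(o['tool_pos'],o['orientation'],o['force'])
arc(149.3,229.3,1,-.0175)"
```

```text
[0.48209595 0.13220482 0.08137646] [-179.90162558    0.2076882  -120.47779638] [-0.45678514 -0.09030815  0.2884848 ]
149.3 [-0.0093 -0.0166]
turn/row 0
```

Call:
play_rows:
  deltas:
    - [-0.0047,-0.0083,-0.002,0,0,0]
    - [-0.0046,-0.0083,-0.001,0,0,0]
    - [-0.0035,-0.0026,0,0,0,0.0278]
    - [-0.0033,-0.0029,0,0,0,0.0278]
    - [-0.003,-0.0031,0,0,0,0.0278]
    - [-0.0028,-0.0034,0,0,0,0.0278]
    - [-0.0024,-0.0036,0,0,0,0.0278]
    - [-0.0021,-0.0038,0,0,0,0.0278]
    - [-0.0018,-0.004,0,0,0,0.0278]
    - [-0.0014,-0.0041,0,0,0,0.0278]

```text
clock: 3.4
tool_pos: [0.4576, 0.0963, 0.0776]
orientation: [-179.9, 0.1, -80.3]
force: [-1.2, 5.6, 2.0]
opening: 0.0005
gripper_force: 2.9
```

```bash
python3 - <<'E'
from h import *
o=get_obs();print(o['tool_pos'],o['orientation'],o['force'])
arc(189.3,190,1,-.0175)
p,d=snapshot("wrist");cv2.imwrite("pics/w2.png",p)
E
```

```text
[0.45764446 0.09630707 0.0775587 ] [-1.79851088e+02  1.09811978e-01 -8.02951203e+01] [-1.23455685  5.55478358  1.97645446]
189.3 [0.0009 0.0008]
turn/row 0
```

View pics/w2.png

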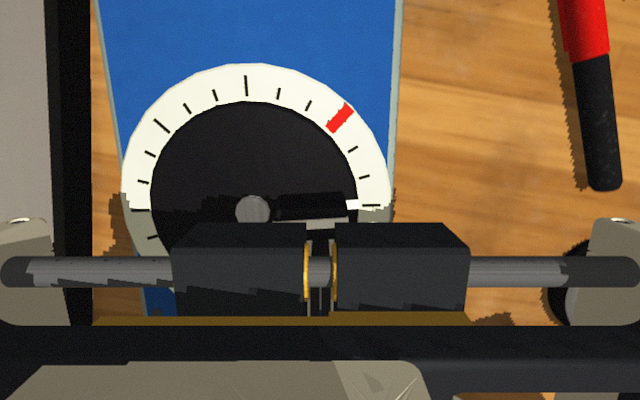

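The push works. The index mark is at (352,204) and the red line at (341,117), and the fin moves with the fingers. I'll carry on along the arc.

Call:
play_rows:
  deltas:
    - [-0.0008,-0.0042,0,0,0,0.0278]
    - [-0.0005,-0.0043,0,0,0,0.0278]
    - [-0.0003,-0.0044,0,0,0,0.0278]
    - [0.0001,-0.0044,0,0,0,0.0278]
    - [0.0004,-0.0043,0,0,0,0.0278]
    - [0.0008,-0.0043,0,0,0,0.0278]
    - [0.0012,-0.0042,0,0,0,0.0278]
    - [0,0,0,0,0,0]
    - [0,0,0,0,0,0]

```text
clock: 4.35
tool_pos: [0.4578, 0.0714, 0.077]
orientation: [-180.0, 0.0, -45.7]
force: [-0.8, 0.5, 0.6]
opening: 0.0002
gripper_force: 0.7
```

```bash
cat >> h.py <<'E'
def look(name):
    o=get_obs();m=camera_model("wrist");p,d=snapshot("wrist");cv2.imwrite(f"pics/{name}.png",p)
    print(o['clock'],o['tool_pos'],o['orientation'],o['force'])
    out,P,rr,H,S,V=meas(m,p,AX)
    an=lambda q:np.degrees(np.arctan2(*(q[:2]-AX)[::-1]))%360
    print({k:[(a,q,an(q)) for a,q in v] for k,v in out.items()})
    wh=(S<70)&(V>150)&(rr(.05,AX)<.0545)&(rr(.05,AX)>.047)
    for a,c,b in blobs(wh,4): q=ray(m,*c,.05);print("index",a,c.round(1),an(q),np.hypot(*(q[:2]-AX)))
E
python3 -c "
from h import *
look('w3')
arc(224.3,225,1,-.0175)"
```

```text
4.35 [0.45775333 0.07139424 0.07699114] [-1.79984820e+02  1.79172282e-04 -4.56870962e+01] [-0.75022113  0.48010751  0.61893985]
{'red': [(321, array([0.4609, 0.0315]), np.float64(236.45709596764306))], 'green': [(30, array([ 0.5104, -0.0383]), np.float64(276.3147924304742))]}
index 112 [348.9 201.9] 231.2746348260507 0.05142844839868768
index 31 [342.9 218.3] 221.0355740676694 0.04815643653106208
224.3 [0.0013 0.0019]
turn/row 0
```

View pics/w3.png

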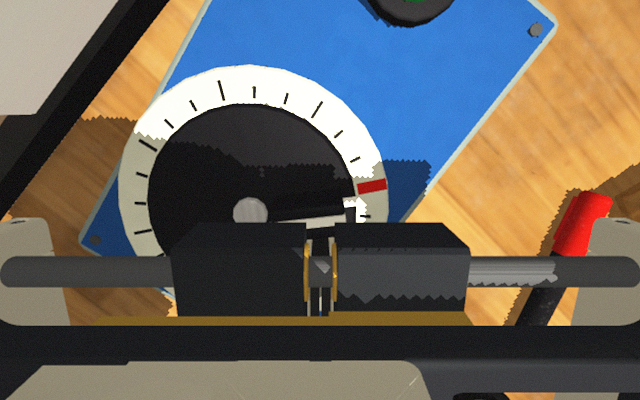

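The index is at about (350,204) and the red line's inner end at (358,188), so a few degrees are left. I'll push about 5° more, then back off and rise for a clear look.

Call:
play_rows:
  deltas:
    - [0.0014,-0.004,0,0,0,0.0278]
    - [0,0,0,0,0,0]
    - [0,0,0,0,0,0]
    - [-0.008,0.006,0,0,0,0]
    - [-0.008,0.006,0,0,0,0]
    - [0,0,0.05,0,0,0]
    - [0,0,0.05,0,0,0]
    - [0,0,0,0,0,0]
    - [0,0,0,0,0,0]

```text
clock: 5.3
tool_pos: [0.4461, 0.0786, 0.1576]
orientation: [-179.9, -0.0, -40.5]
force: [-0.3, -0.1, -0.4]
opening: 0.0002
gripper_force: 0.0
```

```bash
python3 -c "
from h import *
look('w4')"
```

```text
5.3 [0.44614499 0.07858142 0.15756205] [-1.79869205e+02 -2.96642103e-02 -4.05005392e+01] [-0.33398394 -0.0838951  -0.37377488]
{'red': [(152, array([0.461 , 0.0316]), np.float64(236.48199135474812))], 'green': [(903, array([ 0.5155, -0.0451]), np.float64(278.1915125980713))]}
index 68 [339.1 153.9] 234.24524711519123 0.05067512722326382
```

View pics/w4.png

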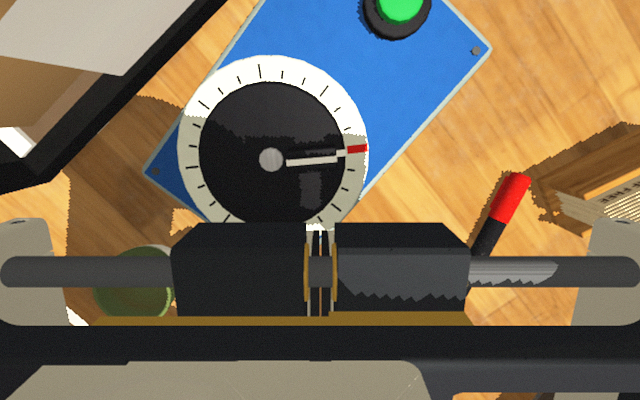

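The index (234.2°) and red line (236.4°) now differ by about 2 mm, which is inside the tolerance. Next is the button at about (0.519, -0.050). I'll turn the hand so its long side runs along the timer, with the camera side away from the case.

Call:
play_rows:
  deltas:
    - [0.006,-0.0107,0.005,0,0,-0.0472]
    - [0.006,-0.0107,0.005,0,0,-0.0472]
    - [0.006,-0.0107,0.005,0,0,-0.0472]
    - [0.006,-0.0107,0.005,0,0,-0.0472]
    - [0.006,-0.0107,0.005,0,0,-0.0472]
    - [0.006,-0.0107,0.005,0,0,-0.0472]
    - [0.006,-0.0107,0.005,0,0,-0.0472]
    - [0.006,-0.0107,0.005,0,0,-0.0472]
    - [0.006,-0.0107,0.005,0,0,-0.0472]
    - [0.006,-0.0107,0.005,0,0,-0.0472]

```text
clock: 6.35
tool_pos: [0.4934, -0.008, 0.1952]
orientation: [179.9, -0.2, -125.8]
force: [1.0, 0.3, 0.3]
opening: 0.0004
gripper_force: 0.0
```

Call:
play_rows:
  deltas:
    - [0.006,-0.0107,0,0,0,-0.0472]
    - [0.006,-0.0107,0,0,0,-0.0472]
    - [0.006,-0.0107,0,0,0,-0.0472]
    - [0.006,-0.0107,0,0,0,-0.0472]
    - [0.006,-0.0107,0,0,0,-0.0472]
    - [0,0,0,0,0,0]
    - [0,0,0,0,0,0]
    - [0,0,0,0,0,0]

```text
clock: 7.15
tool_pos: [0.5177, -0.0501, 0.1961]
orientation: [180.0, -0.1, -167.7]
force: [-0.9, 0.1, 0.3]
opening: 0.0005
gripper_force: 0.0
```

```bash
python3 - <<'E'
from h import *
m=camera_model("wrist");T=np.array(m["world_to_cam"]);print("cam",-T[:3,:3].T@T[:3,3])
look('w5')
m=camera_model("top");p,d=snapshot("top");cv2.imwrite("pics/t5.png",p);print(meas(m,p)[0])
E
```

```text
cam [ 0.45241414 -0.06406405  0.33451993]
7.15 [ 0.51774183 -0.05007664  0.1961449 ] [ 1.79999062e+02 -6.91615835e-02 -1.67722540e+02] [-0.91070322  0.11056605  0.25697716]
{'red': [(117, array([0.4605, 0.0313]), np.float64(236.2611701202502))], 'green': [(943, array([ 0.5201, -0.0506]), np.float64(279.75561946982424))]}
index 57 [438.1 155.5] 235.00270753881313 0.050651906372318166
index 4 [526.  159.5] 140.88717512537937 0.054222496660609375
index 11 [532.1 174. ] 125.19289111191574 0.05406094563256818
index 11 [534. 187.] 112.18079481743737 0.054251036866885365
index 15 [531.1 204.1] 95.35399215982464 0.0539146037736924
index 14 [523.6 220.4] 78.26709858818442 0.05383354694275124
index 15 [513.5 232.9] 63.09585049561571 0.053931076814508365
index 9 [501.  242.6] 48.22897972018686 0.05395569002317352
{'red': [(5, array([0.457 , 0.0316]))], 'green': [(76, array([ 0.5133, -0.0507]))]}
```

View pics/w5.png

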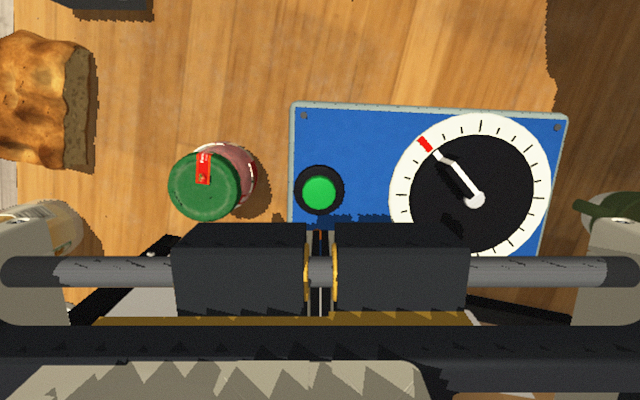

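The index (about 235.0°) still meets the red line (236.3°), and the button is at (0.520, -0.050), under the hand. I'll descend now.

Call:
play_rows:
  deltas:
    - [0.003,0,-0.04,0,0,0]
    - [0,0,-0.04,0,0,0]
    - [0,0,-0.03,0,0,0]
    - [0,0,-0.02,0,0,0]
    - [0,0,-0.01,0,0,0]
    - [0,0,0,0,0,0]
    - [0,0,0,0,0,0]
    - [0,0,0,0,0,0]

```text
clock: 8.05
tool_pos: [0.5214, -0.0501, 0.0858]
orientation: [-180.0, 0.1, -167.9]
force: [0.4, -0.9, -1.0]
opening: 0.0004
gripper_force: 0.0
```

Call:
play_rows:
  deltas:
    - [0,0,-0.005,0,0,0]
    - [0,0,-0.005,0,0,0]
    - [0,0,-0.004,0,0,0]
    - [0,0,-0.0025,0,0,0]
    - [0,0,-0.0015,0,0,0]
    - [0,0,0,0,0,0]
    - [0,0,0,0,0,0]

```text
clock: 8.75
tool_pos: [0.5218, -0.0502, 0.0748]
orientation: [-179.9, 0.2, -167.8]
force: [-16.1, 5.6, 48.1]
opening: 0.0006
gripper_force: 24.2
```

The 48 N reading is more than the button needs, so I'll check before pressing further.

```bash
python3 - <<'E'
from h import *
o=get_obs();print(o)
p,d=snapshot("scene");cv2.imwrite("pics/s6.png",p)
look("w6")
m=camera_model("scene");T=np.array(m["world_to_cam"]);q=T[:3,:3]@[.52,-.05,.1]+T[:3,3];u,v=int(m["fx"]*q[0]/q[2]+m["cx"]),int(m["fy"]*q[1]/q[2]+m["cy"]);print(u,v)
c=p[max(0,v-90):v+70,max(0,u-110):u+110];cv2.imwrite("pics/s6c.png",cv2.resize(c,None,fx=3.5,fy=3.5,interpolation=cv2.INTER_CUBIC))
E
```

```text
{'clock': 8.75, 'joint_pos': array([ 16.02407769,  16.68248097, -30.7603162 ,   0.104906  ,
       -42.37367153, -93.8979066 ]), 'qvel': array([ 0.02958702,  0.02231912, -0.09312726,  0.04043041, -0.02997094,
       -0.0627769 ]), 'tau': array([-2.04305336e+00, -2.29852188e+01,  1.55756950e+01,  3.09658974e+00,
        5.02531573e+00,  1.71875081e-02]), 'tool_pos': array([ 0.52177319, -0.05016075,  0.07478856]), 'orientation': array([-179.94168615,    0.18788203, -167.79634563]), 'force': array([-16.09196232,   5.5749121 ,  48.10898022]), 'moment': array([ 2.12175865e+00,  5.70030875e+00, -5.33945376e-03]), 'gripper_force': 24.22789016913157, 'opening': 0.0005829103694008982}
8.8 [ 0.52176303 -0.05018572  0.07481486] [-179.93985006    0.1913566  -167.79203601] [-15.00645789   5.69134231  48.13795071]
{'red': [(361, array([0.4606, 0.0313]), np.float64(236.33433442293372))], 'green': [(558, array([ 0.5096, -0.0526]), np.float64(275.3365460850441))]}
index 154 [524.  179.4] 235.07771920340076 0.05074347558910154
341 197
```

View pics/s6c.png

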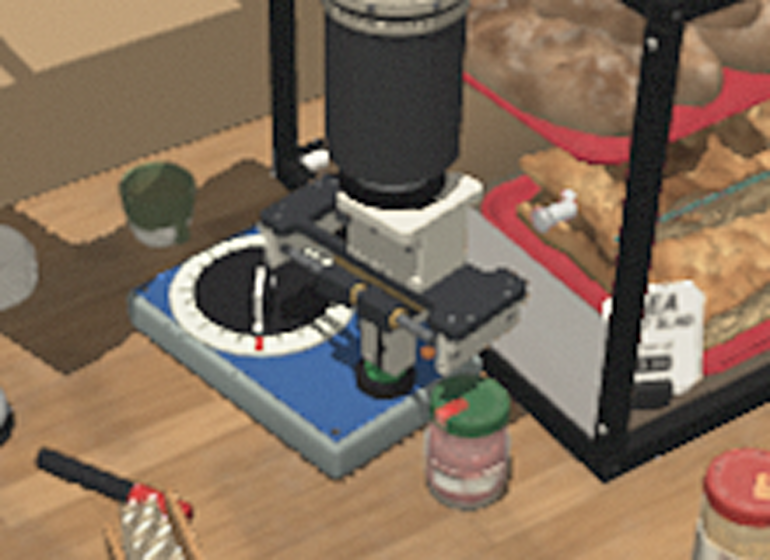

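The fingertips rest on the green button and touch nothing else, with the index line on the red line. I'll get the button's actual height from the depth image.

```bash
python3 - <<'E'
from h import *
for n in("wrist","scene"):
    m=camera_model(n);p,d=snapshot(n);out,P,rr,H,S,V=meas(m,p,AX)
    T=np.array(m["world_to_cam"]);R=T[:3,:3]
    vv,uu=np.mgrid[:400,:640];X=np.stack([(uu-m["cx"])/m["fx"]*d,(vv-m["cy"])/m["fy"]*d,d],-1)
    W=(X-T[:3,3])@R
    r=np.hypot(W[...,0]-.52,W[...,1]+.0505);ok=d>0
    g=ok&(r<.016)&(H>45)&(H<85)&(S>120);c=ok&(r>.017)&(r<.0225)&(V<70)&(W[...,2]<.06);b=ok&(H>100)&(H<125)&(S>120)&(r<.06)&(r>.03)
    for k,q in(("green",g),("collar",c),("blue",b)): print(n,k,q.sum(),np.percentile(W[q][:,2],[10,50,90]).round(4) if q.sum() else "")
print(get_obs()["force"],get_obs()["clock"])
E
```

```text
wrist green 629 [0.0525 0.0546 0.0558]
wrist collar 1134 [0.0455 0.0513 0.0523]
wrist blue 9318 [0.0389 0.0397 0.0405]
scene green 12 [0.0525 0.0546 0.0568]
scene collar 46 [0.0436 0.0515 0.0547]
scene blue 340 [0.0385 0.0407 0.043 ]
[-16.28785995   5.11838036  48.4993374 ] 8.95
```

Call:
play_rows:
  deltas:
    - [0,0,0.02,0,0,0]
    - [0,0,0.02,0,0,0]
    - [0,0,0,0,0,0]
    - [0,0,0,0,0,0]
    - [0,0,0,0,0,0]

```text
clock: 9.45
tool_pos: [0.52, -0.0505, 0.1014]
orientation: [180.0, -0.1, -167.9]
force: [-0.2, 0.4, -0.4]
opening: 0.0003
gripper_force: 0.0
```

```bash
cat >> h.py <<'E'
def heights(n="wrist"):
    m=camera_model(n);p,d=snapshot(n);out,P,rr,H,S,V=meas(m,p,AX)
    T=np.array(m["world_to_cam"]);R=T[:3,:3]
    vv,uu=np.mgrid[:400,:640];X=np.stack([(uu-m["cx"])/m["fx"]*d,(vv-m["cy"])/m["fy"]*d,d],-1)
    W=(X-T[:3,3])@R;ok=d>0
    r=np.hypot(W[...,0]-.52,W[...,1]+.0505);g=ok&(r<.02)&(H>45)&(H<85)&(S>120)
    q=W[g];top=q[q[:,2]>np.percentile(q[:,2],30)]
    print("green",len(q),np.percentile(q[:,2],[5,25,50,75,95]).round(4),"xy range",q.min(0).round(3),q.max(0).round(3))
    f=ok&(r<.06)&(W[...,2]>.0575)&(W[...,2]<.11);q=W[f]
    print("near-button stuff above .0575:",[(round(z,3),int(((q[:,2]>z)&(q[:,2]<z+.01)).sum())) for z in np.arange(.0575,.11,.01)])
    o=ok&(r<.05)&(r>.024)&(H<18)&(S>130)&(W[...,2]<.08)&(W[...,2]>.036);q=W[o]
    if len(q): print("lamp",len(q),np.median(q,0).round(4),q[:,2].max())
E
python3 -c "
from h import *
o=get_obs();print(o['tool_pos'],o['force']);heights();look('w7')"
```

```text
[ 0.52002619 -0.05046234  0.10144946] [-0.15035242  0.44985526 -0.4227871 ]
green 1075 [0.0527 0.0593 0.0603 0.0609 0.0617] xy range [ 0.506 -0.066  0.05 ] [ 0.535 -0.037  0.109]
near-button stuff above .0575: [(np.float64(0.058), 898), (np.float64(0.068), 0), (np.float64(0.078), 68), (np.float64(0.088), 213), (np.float64(0.098), 223), (np.float64(0.108), 39)]
lamp 6 [ 0.5678 -0.0401  0.0429] 0.04344243627157719
9.5 [ 0.52005206 -0.0504792   0.10139147] [ 1.79994989e+02 -9.48079247e-02 -1.67925537e+02] [-0.21606232 -0.5454145  -1.1054795 ]
{'red': [(262, array([0.4606, 0.0313]), np.float64(236.33433442293372))], 'green': [(995, array([ 0.5135, -0.0518]), np.float64(276.9760229969858))]}
index 51 [621.5 173.5] 145.26229214590768 0.0537102057246774
index 116 [495.7 172.7] 235.06619653186073 0.050821990449345475
index 47 [632.1 197.7] 126.37421172594078 0.05369782232348275
index 30 [633.4 215.6] 113.83371947219575 0.05359041465172483
index 27 [626. 220.] 111.51177693916631 0.04930195598489539
index 93 [627.9 227.4] 105.780128020354 0.05108731721425161
index 14 [572.4 299.6] 42.04809874151637 0.05376023539697978
index 28 [556.9 305.5] 31.09147282204645 0.053870101214766965
index 5 [540. 309.] 19.46857892161888 0.05397074380980858
index 14 [529.5 310. ] 12.26211062298667 0.05427897941122169
```

Up, the button reads 0.0605, and pressed it read 0.055. That is a full 5 mm of travel, so it was bottomed and has come back up. The dial is still set. I'll retreat and hand in.

Call:
play_rows:
  deltas:
    - [0,0,0.04,0,0,0]
    - [0,0,0.04,0,0,0]
    - [0,0,0.04,0,0,0]
    - [0,0,0,0,0,0]
    - [0,0,0,0,0,0]
    - [0,0,0,0,0,0]

```text
clock: 10.15
tool_pos: [0.5199, -0.0504, 0.1971]
orientation: [180.0, -0.1, -167.9]
force: [-0.6, -0.3, -0.3]
opening: 0.0006
gripper_force: 0.0
```

```bash
python3 -c "
from h import *
look('w8')
a=cv2.imread('pics/top0.png')
print(close_job())"
```

```text
10.15 [ 0.51990191 -0.05038436  0.19705522] [ 1.79983959e+02 -1.20497212e-01 -1.67924622e+02] [-0.64366368 -0.26672673 -0.28009851]
{'red': [(116, array([0.4606, 0.0314]), np.float64(236.28549930726547))], 'green': [(941, array([ 0.5201, -0.0505]), np.float64(279.76265473233906))]}
index 5 [520. 148.] 151.42685295858934 0.05436588601536503
index 57 [438.7 152.6] 234.95364430624767 0.05069861004962347
index 4 [526.  155.5] 141.93246412115465 0.054253727033753245
index 5 [529.2 161. ] 135.6113096800638 0.05424681313052358
index 5 [531.6 167. ] 129.19814883912434 0.05414261102632131
index 14 [534.  186.5] 109.72528921295527 0.053710082482858384
index 8 [532.5 199. ] 97.41960079270439 0.05399217208099636
index 7 [530.  206.7] 89.65538833806994 0.05401774913621053
index 5 [527.2 213. ] 83.1184738638195 0.05412068312011068
index 8 [522.9 219.9] 75.48401810240202 0.054009220579515
index 10 [513.5 230.5] 62.175452814537195 0.053811783115856104
index 7 [503. 239.] 49.45361537605243 0.054018960716351684
the job is handed in; nothing more can be done
None
```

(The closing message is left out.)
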